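# Roll the specimen tube onto the reading line and read it

## Task

With the fingertips only, roll the lying specimen tube across the inspection stage until it lies along the marked line, centred over it, with its end facing the code reader; it must roll over the stage, never be lifted. Then press the button on top of the reader fully down and let it come back up. Leave the pot, the vial and the tape roll where they stand.

Things in the scene. Friction and masses are not known exactly. Their poses are not given: they have to be found in the camera images.
- stage: Fixed flat grey inspection board with a marked line and a code reader. Origin at table height under the middle of the line; x runs along the line towards the reader, y across it, z up. The board reaches from -110 to +170 mm in x and +-210 mm in y; its top is 12 mm above the table.
- line_mid (a point): Middle of the marked line: a flush black stripe on the stage's top face, 4 mm wide, from -80 to +70 mm along x. Axes as the stage's.
- reader_window (a point): Centre of the foot of the reader's front face, at the stage top, 90 mm along the line from its middle. The reader is a white box fixed to the stage: 60 mm along the line (away from the tube), 70 mm wide, 45 mm tall above the stage, with a dark window in this face and the button on its top. Axes as the stage's.
- tube: Amber tube with flush white cap, lying loose: a cylinder 30 mm across, 110 mm long, about 60 g. Origin on its axis at mid length; own x is the axis, from the cap towards the reader; y, z turn as it rolls. Starts within 0.1 rad of the line's direction, 70 to 150 mm to either side. Smooth, friction near 0.35: rolls if pushed sideways 10 to 20 mm above the stage (higher jams it), and after a slow push (40 mm/s) stops within 5 mm.
- read_button_top (a point): Centre of the top of the reader's round grey push button, 28 mm in diameter, standing on the reader; pressed straight down.
- read_button (a joint): Travel of the reader's button: 0 m up, 0.006 m fully down (spring, about 4 N at the bottom); it counts as pressed beyond 0.004 m and springs back when released.
- pot: Bystander: white screw-top pot, 52 mm in diameter, 55 mm tall, standing loose on the stage on the side of the line away from the tube. Origin: centre of its underside.
- vial: Bystander: small capped vial, 28 mm in diameter, 55 mm tall, standing loose near a far corner of the stage. Origin: centre of its underside.
- tape: Bystander: roll of tape, 52 mm in diameter, 30 mm tall, standing loose on its flat side near the other far corner of the stage. Origin: centre of its underside.
Not all that is in view belongs to the job. Leave any yellow look-alike of the tube alone.

How it is judged (in metres and radians):
On the way, in this order (a step that is already met when the one before it is completed fails the run):
1. the tube has rolled over (its upper side has turned downwards) (angle between tube's own z axis and vertical above 1.9 rad), for 0.02 s.
2. the tube lies still along the marked line, the button up (y of tube in the frame of line_mid between -0.008 and 0.008 m and x of tube in the frame of line_mid between -0.035 and 0.035 m and z of tube in the frame of line_mid between 0.012 and 0.018 m and angle between the x axis of tube and the x axis of stage, either way round below 0.15 rad and linear speed of tube below 0.01 m/s and value of joint read_button below 0.002 m), for 0.2 s.
3. the reader's button is pressed while the tube lies on the line (y of tube in the frame of line_mid between -0.008 and 0.008 m and x of tube in the frame of line_mid between -0.035 and 0.035 m and z of tube in the frame of line_mid between 0.012 and 0.018 m and angle between the x axis of tube and the x axis of stage, either way round below 0.15 rad and value of joint read_button above 0.004 m), for 0.02 s.
At the end, for the whole second after the job is handed in: Having rolled there, the tube lies at rest along the line: axis within 8 mm and 0.15 rad of it, mid length within 35 mm of the line's middle. The button, pressed past 4 mm after that, is up again. Pot, vial and tape roll are upright within 15 mm of their starts (all of step 2 and distance of each of pot, vial, tape from where it was at the start of the episode below 0.015 m and angle between each of pot, vial, tape's own z axis and vertical below 0.2 rad); the robot touches nothing.
It fails at once if the tube is lifted more than 12 mm off the stage, or carried (z of tube in the frame of line_mid above 0.027 m).
It fails at once if the tube is tipped up on end (angle between tube's own x axis and vertical below 1.2 rad or angle between tube's own x axis and vertical above 1.94 rad).
It fails at once if the pot, the vial or the tape roll is pushed away or knocked over (distance of any of pot, vial, tape from where it was at the start of the episode above 0.025 m or angle between any of pot, vial, tape's own z axis and vertical above 0.5 rad).
It also fails if it takes over 48 s, if anything falls off the work surface, if the arm or the gripper's body presses on something with over 40 N, if the wrist force passes 120 N, or if a joint passes its speed limit or range.

## Robot

A 7-joint arm with a two-finger parallel gripper is mounted at the origin on the work surface. World frame = base frame: x ahead of the robot, y to its left, z up, the work surface at z = 0. Lengths are in m, angles in degrees, forces in N, time in s.
With the tool pointing down it reaches from about 0.425 to 0.875 m from the base axis. Payload 4.7 kg.
Tool frame: the origin (TCP) lies between the finger pads; the fingertips stand 11 mm ahead of it and the grasp point (between the pads) lies 8 mm behind it (env.tcp_to_tips is the distance from the TCP to the fingertips, in m); z points along the fingers, y is the line along which they close (so a half turn about z gives the same grasp; the last joint's range is limited). The gripper opens to 87 mm and grips with 3 to 60 N. Pads are 19 mm wide; open, the fingers measure 117 mm over their backs; the gripper's body (75 mm by 190 mm) begins 51 mm behind the grasp point.
Start: joints at [70.823, 18.392, -4.016, 83.108, 1.295, 78.541, -3.26], TCP at [0.222, -0.611, 0.234] pointing down, gripper open.
Joint ranges: [-163.93, 163.93], [-17.29, 119.83], [-79.2, 71.16], [3.27, 140.29], [-89.18, 269.18], [5.43, 117.66], [-154.24, 154.24]. Speed limits (degrees/s): [147.25, 147.25, 180, 180, 180, 180, 180].

## Interface

Orientations are given as [roll, pitch, yaw] about the fixed x, y, z axes, in that order (R = Rz(yaw) Ry(pitch) Rx(roll)).
In Python, from cell import env, viewer gives the robot as it stands.
- The arm moves only by the tool step_arm, never from a script. Its arguments are lists of equal length, an entry for each row: "delta_pos": the shift along the tool's x, y, z in units of 0.2 m (1.0 is 0.2 m), a list of three; "rot": the turn, a rotation vector about the tool's x, y, z in units of 1.5 rad (1.0 is 1.5 rad), a list of three; "gripper": the gripper command: -1 is shut, 1 is fully open, values between are in proportion. A call has 1 to 20 rows; each row is the pose to reach, as a shift and turn from the pose commanded when the call began, along the tool's axes at that moment; what a row does not reach only later rows make up. A row lasts 1/8 s, in which the tool goes at most 62.5 mm and 10.7 degrees, less where a joint would pass 70% of its speed; a pose out of reach is approached as far as the arm can. A call with a number of a shift or a turn outside -1 to 1 is refused whole. A call with a gripper value outside its range is refused whole. The fingers move at their own pace and stop on an object; "squeeze" is the grip in N (left out, the last holds). Time passes only in rows, so rows that repeat a pose let the fingers close. It gives the time, the measured TCP pose, the force, the opening and the grip force at its end, in the units of the state.
- env.get_obs(): the state, without advancing time (a new reading comes with each control period).
- viewer.read_camera(name): name is "side" or "top" or "wrist"; returns a dict with "img" (400x640x3 uint8, red, green, blue), "fx", "fy", "cx", "cy" (pixels), "dist" ([k1, k2, p1, p2, k3] as OpenCV has them; the pictures are not rectified), "pose" (4x4, takes a point from camera to world coordinates). Camera axes: x right, y down, z forward; pixel columns grow to the right and rows downward; lengths in m; the calibration is good to about 2 mm. A picture is of the moment at which its call begins. There is no depth.
- env.sign_off(): hands the job in; it is judged then, once.
The state is a dict: "time_s": time; "qpos": joint angles; "joint_velocities": joint speeds; "effort": joint torques, N m; "tool_pos": TCP position; "tool_rot": TCP orientation; "force": force on the tool from outside, world axes, zero at the start; "wrist_torque": the same for the moment, N m; "grip_width": finger opening in m; "grasp_force": force on a finger pad.
Only numpy, scipy, OpenCV 4.12 (cv2) and the standard library are available. Lean on these libraries where they do the work, as an engineer would, in place of code of your own. Each camera call takes 0.05 s, during which the arm holds its last target. There are 200 camera calls.

## Working session

There is one attempt and no reset: what is moved stays moved. The work goes in short steps, Python scripts to look and compute and a tool call to move; the robot and the scene stay as the last step left them, time stands still between calls to the robot, and variables do not carry over. Pictures are saved under pics/ and viewed, at most 10 in all, crops included, and the job is handed in when it is done.

Besides the shell and the picture viewer there is one more tool, called by a JSON object that holds its "api" and its "payload", one argument or row to a line. step_arm: Moves the arm, as the interface text tells. Shifts and turns lie within -1 to 1; 1 stands for 0.2 m of shift or 1.5 rad of turn. Its arguments: {"type":"object","properties":{"delta_pos":{"type":"array"},"rot":{"type":"array"},"gripper":{"type":"array"},"squeeze":{"type":"number"}},"required":["delta_pos","rot","gripper"]}

```bash
mkdir -p pics
cat > h.py <<'E'
import numpy as np, cv2
from cell import env, viewer
def grab(n,f):
    c=viewer.read_camera(n); cv2.imwrite('pics/'+f,c['img'][:,:,::-1]); 
    np.savez('pics/'+f+'.npz',**{k:np.array(v) for k,v in c.items()}); return c
def K(c): return np.array([[c['fx'],0,c['cx']],[0,c['fy'],c['cy']],[0,0,1.]])
def back(c,uv,z):
    p=cv2.undistortPoints(np.array(uv,float).reshape(-1,1,2),K(c),np.array(c['dist'])).reshape(-1,2)
    P=np.array(c['pose']); d=np.c_[p,np.ones(len(p))]@P[:3,:3].T; o=P[:3,3]
    return o+d*((np.broadcast_to(z,len(p))-o[2])/d[:,2])[:,None]
def load(f): return dict(np.load('pics/'+f+'.npz'))
E
python3 - <<'E'
from h import *
for n in('top','side'):
    c=grab(n,n+'1.png'); print(n,np.round(c['pose'],3).tolist())
o=env.get_obs();print({k:np.round(v,3).tolist() for k,v in o.items()})
E
```

```text
top [[-0.014, -0.995, 0.097, 0.421], [-1.0, 0.013, -0.009, 0.026], [0.008, -0.098, -0.995, 1.036], [0.0, 0.0, 0.0, 1.0]]
side [[-0.961, -0.178, 0.211, 0.351], [-0.276, 0.652, -0.706, 0.584], [-0.012, -0.737, -0.676, 0.622], [0.0, 0.0, 0.0, 1.0]]
{'time_s': 0.1, 'qpos': [70.823, 18.434, -4.016, 83.167, 1.297, 78.542, -3.259], 'joint_velocities': [-0.04, -0.152, 0.011, -0.171, 0.107, -0.162, 0.077], 'effort': [0.0, -49.257, -0.405, -31.34, -0.064, 0.039, 0.0], 'tool_pos': [0.222, -0.61, 0.233], 'tool_rot': [-179.902, 0.007, 19.988], 'force': [0.56, 0.679, -0.133], 'wrist_torque': [0.021, 0.012, -0.002], 'grasp_force': 0.0, 'grip_width': 0.087}
```

View pics/top1.png

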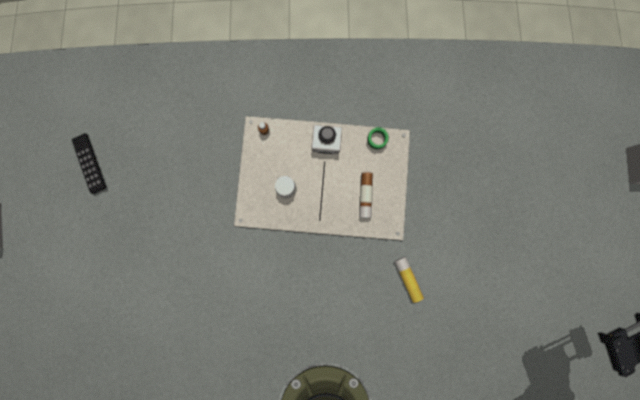

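View pics/side1.png

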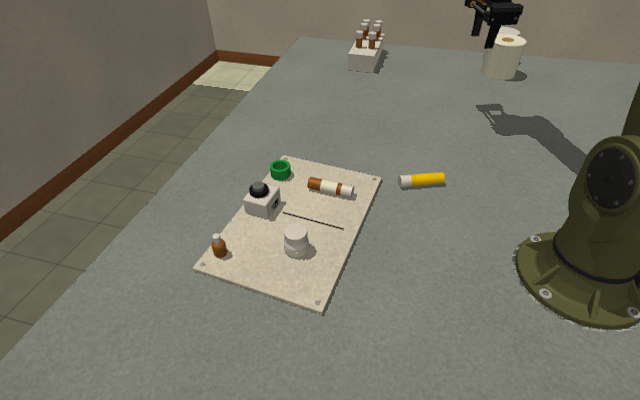

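The top view shows the line from (320,220) to (324,162), the reader at (327,137) and the amber tube from (367,173) to (365,218). The pot is at (285,187), the vial at (264,129), the tape at (377,138), and the yellow decoy is off the stage. The side view agrees. Next I'll measure the poses.

```bash
cat > meas.py <<'E'
from h import *
from scipy.optimize import minimize
def measure(c,ref=None):
    im=c['img'].astype(float)
    return im
c=load('top1.png'); im=c['img']; f=im.astype(float)
warm=(f[:,:,0]-f[:,:,2])
roi=np.zeros(im.shape[:2],bool); roi[105:250,225:420]=True
m=((warm>8)|(f.sum(2)>450))&roi
m=cv2.morphologyEx(m.astype(np.uint8),cv2.MORPH_CLOSE,np.ones((15,15)))
ct=max(cv2.findContours(m,0,1)[0],key=cv2.contourArea)
P=back(c,ct.reshape(-1,2),0.012)[:,:2]
r=cv2.minAreaRect((P*1000).astype(np.float32)); print('board',r)
g=cv2.cvtColor(im,cv2.COLOR_RGB2GRAY).astype(float)
# line: per-row darkness centroid
rows=np.arange(165,218); pts=[]
for v in rows:
    u0=int(round(324-(v-162)*4/58)); us=np.arange(u0-5,u0+6); w=np.clip(np.median(g[v,us])-15-g[v,us],0,None)
    if w.sum()>10: pts.append((w@us/w.sum(),v))
L=back(c,pts,0.012)[:,:2]; d=cv2.fitLine((L*1000).astype(np.float32),cv2.DIST_HUBER,0,.01,.01).ravel()
print('line',d,np.degrees(np.arctan2(d[1],d[0])),len(pts))
print('line ends approx',back(c,[(320,220.5),(324.3,161.5)],0.012))
print('tube ends z.027',back(c,[(367,172.5),(365,218.5)],0.027))
print('pot',back(c,[(285,186)],.067),'tape',back(c,[(377.5,138)],.042),'vial',back(c,[(264,127)],.067),'btn',back(c,[(327,133)],.07))
for n,b in(('top1',(225,105,420,250)),):
    x0,y0,x1,y1=b; cv2.imwrite('pics/crop1.png',cv2.resize(im[y0:y1,x0:x1,::-1],None,fx=4,fy=4,interpolation=cv2.INTER_CUBIC))
s=load('side1.png')['img'][145:265,190:390,::-1]; cv2.imwrite('pics/crop2.png',cv2.resize(s,None,fx=4,fy=4,interpolation=cv2.INTER_CUBIC))
E
python3 meas.py
```

```text
board ((573.1595458984375, -5.2583160400390625), (423.2665710449219, 283.3432312011719), 84.37105560302734)
line [ 9.9510217e-01 -9.8851807e-02  5.4482074e+02 -2.4489436e+00] -5.673056 53
line ends approx [[ 0.46458193  0.00365254  0.012     ]
 [ 0.61198407 -0.00935408  0.012     ]]
tube ends z.027 [[ 0.58051126 -0.11369547  0.027     ]
 [ 0.46724306 -0.10580804  0.027     ]]
pot [[0.54442632 0.08594739 0.067     ]] tape [[ 0.6635797  -0.14001458  0.042     ]] vial [[0.68755662 0.13550871 0.067     ]] btn [[ 0.67001842 -0.0149512   0.07      ]]
```

View pics/crop1.png

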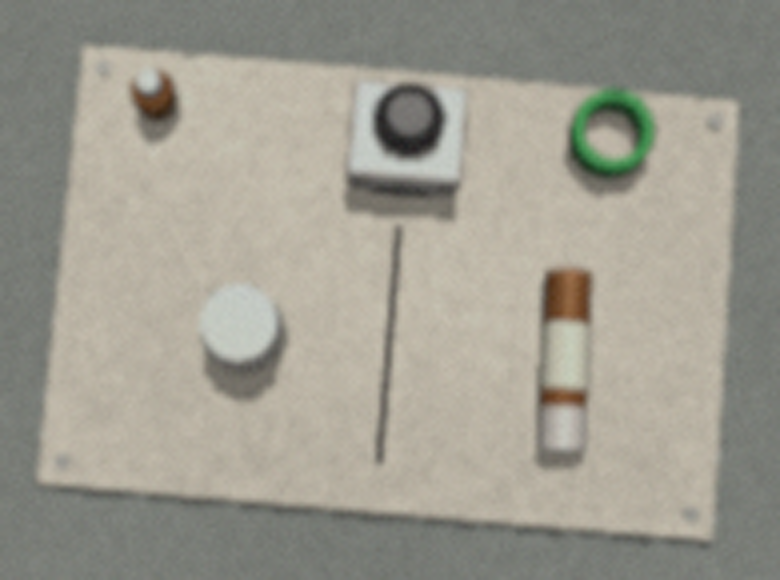

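View pics/crop2.png

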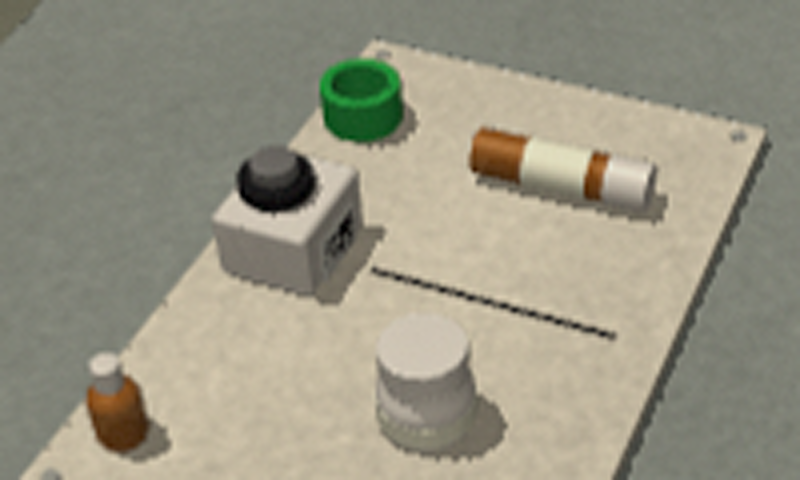

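{"api": "step_arm", "payload": {
  "delta_pos": [
    [1,-0.8,0],
    [1,-0.8,0],
    [1,-0.8,0],
    [1,-0.8,0],
    [1,-0.8,0],
    [1,-0.8,0],
    [1,-0.8,0],
    [1,-0.8,0]
  ],
  "rot": [
    [0,0,-0.748],
    [0,0,-0.748],
    [0,0,-0.748],
    [0,0,-0.748],
    [0,0,-0.748],
    [0,0,-0.748],
    [0,0,-0.748],
    [0,0,-0.748]
  ],
  "gripper": [0.4,0.4,0.4,0.4,0.4,0.4,0.4,0.4]
}}

```text
time_s: 1.1
tool_pos: [0.3551, -0.3923, 0.2333]
tool_rot: [-180.0, -0.0, 84.1]
force: [0.1, 0.2, 0.1]
grip_width: 0.0609
grasp_force: 0.0
```

Run:
```python
from h import *
o=env.get_obs(); print(o['time_s'],o['tool_pos'],o['tool_rot'],o['grip_width'])
def tri(a,b):
    rays=[]
    for f,uv in a,b:
        c=load(f); rays.append((back(c,[uv],0.)[0],back(c,[uv],.2)[0]))
    (p,q),(r,s)=rays; d=q-p;e=s-r
    t=np.linalg.lstsq(np.c_[d,-e],r-p,rcond=None)[0]; A=p+t[0]*d;B=r+t[1]*e
    return (A+B)/2,np.linalg.norm(A-B)
print('btn',tri(('top1.png',(327.5,133.2)),('side1.png',(259.5,185.5))))
th=np.radians(o['tool_rot'][2]); R=np.array([[np.cos(th),np.sin(th)],[np.sin(th),-np.cos(th)]])
print('delta tool xy for start',R.T@(np.array([.5131,-.155])-o['tool_pos'][:2]))
```

```text
1.1 [ 0.355113   -0.39227603  0.23329057] [-1.79980206e+02 -1.68499240e-02  8.40668577e+01] 0.06091519531767062
btn (array([ 0.66815297, -0.01604454,  0.07406795]), np.float64(0.0006379109697290917))
delta tool xy for start [0.25233577 0.13261397]
```

{"api": "step_arm", "payload": {
  "delta_pos": [
    [1,0.665,0.4],
    [1,0.665,0.4],
    [1,0.665,0.4],
    [1,0.665,0.4],
    [1,0.665,0.4],
    [1,0.665,0.4]
  ],
  "rot": [
    [0,0,0],
    [0,0,0],
    [0,0,0],
    [0,0,0],
    [0,0,0],
    [0,0,0]
  ],
  "gripper": [0.4,0.4,0.4,0.4,0.4,0.4]
}}

```text
time_s: 1.85
tool_pos: [0.5074, -0.2068, 0.1532]
tool_rot: [-179.9, 0.0, 84.2]
force: [-0.4, -1.1, 0.7]
grip_width: 0.0608
grasp_force: 0.0
```

{"api": "step_arm", "payload": {
  "delta_pos": [
    [0.26,0,0],
    [0.26,0,0.2],
    [0.26,0,0.4],
    [0.26,0,0.5],
    [0.26,0,0.55],
    [0.26,0,0.58],
    [0.26,0,0.6],
    [0.26,0,0.6]
  ],
  "rot": [
    [0,0,0],
    [0,0,0],
    [0,0,0],
    [0,0,0],
    [0,0,0],
    [0,0,0],
    [0,0,0],
    [0,0,0]
  ],
  "gripper": [0.4,0.4,0.4,0.4,0.4,0.4,0.4,0.4]
}}

```text
time_s: 2.85
tool_pos: [0.5132, -0.155, 0.0339]
tool_rot: [180.0, 0.0, 84.3]
force: [-0.1, -0.7, 0.5]
grip_width: 0.0611
grasp_force: 0.0
```

Run:
```python
from h import *
o=env.get_obs(); print(o['time_s'],o['tool_pos'],o['tool_rot'],o['force'])
c=grab('top','top2.png'); cv2.imwrite('pics/crop3.png',cv2.resize(c['img'][105:250,225:420,::-1],None,fx=4,fy=4,interpolation=cv2.INTER_CUBIC))
```

```text
2.85 [ 0.51317252 -0.15495591  0.03394354] [1.79962230e+02 2.27848560e-02 8.42546713e+01] [-0.08960867 -0.67732899  0.48894791]
```

View pics/crop3.png

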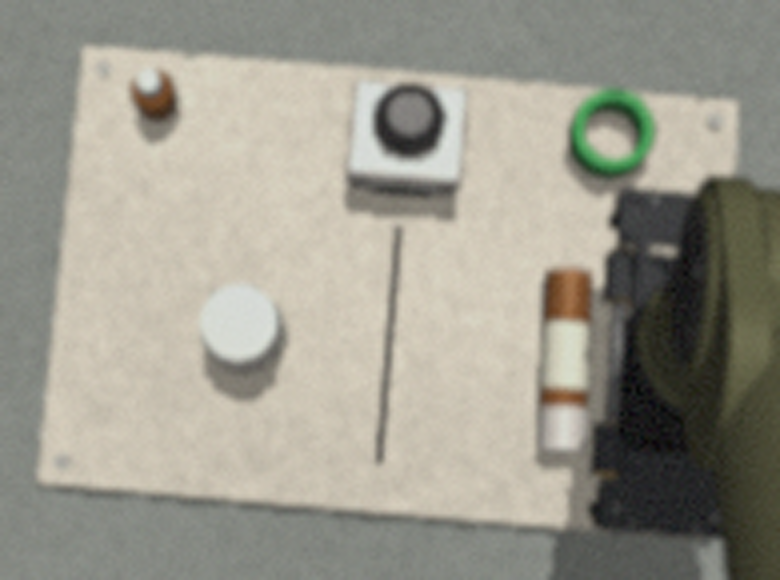

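{"api": "step_arm", "payload": {
  "delta_pos": [
    [0,0,0.02],
    [0.025,0,0.02],
    [0.05,0,0.02],
    [0.075,0,0.02],
    [0.1,0,0.02],
    [0.125,0,0.02],
    [0.15,0,0.02],
    [0.175,0,0.02],
    [0.2,0,0.02],
    [0.225,0,0.02],
    [0.25,0,0.02],
    [0.275,0,0.02],
    [0.3,0,0.02],
    [0.325,0,0.02],
    [0.35,0,0.02],
    [0.375,0,0.02],
    [0.395,0,0.02],
    [0.41,0,0.02],
    [0.42,0,0.02],
    [0.425,0,0.02]
  ],
  "rot": [
    [0,0,0],
    [0,0,0],
    [0,0,0],
    [0,0,0],
    [0,0,0],
    [0,0,0],
    [0,0,0],
    [0,0,0],
    [0,0,0],
    [0,0,0],
    [0,0,0],
    [0,0,0],
    [0,0,0],
    [0,0,0],
    [0,0,0],
    [0,0,0],
    [0,0,0],
    [0,0,0],
    [0,0,0],
    [0,0,0]
  ],
  "gripper": [0.4,0.4,0.4,0.4,0.4,0.4,0.4,0.4,0.4,0.4,0.4,0.4,0.4,0.4,0.4,0.4,0.4,0.4,0.4,0.4]
}}

```text
time_s: 5.4
tool_pos: [0.5214, -0.0701, 0.0295]
tool_rot: [-180.0, 0.0, 84.3]
force: [-0.6, -0.2, 0.4]
grip_width: 0.0613
grasp_force: 0.0
```

```bash
cat > tube.py <<'E'
import sys
from h import *
f=sys.argv[1]; c=grab('top',f+'.png')
o=env.get_obs(); M=np.array([.5433,-.0023]); a=np.radians(-5.65); E=np.array([[np.cos(a),np.sin(a)],[-np.sin(a),np.cos(a)]])
print(o['time_s'],'tool stage',E@(o['tool_pos'][:2]-M),o['tool_pos'][2],o['tool_rot'],o['force'])
# amber pixels in the stage between line side and tool
I=c['img'].astype(float); am=((I[:,:,0]-I[:,:,2])>60)&(I[:,:,0]>I[:,:,1]*1.2); am[:145]=0; am[250:]=0; am[:,:230]=0; am[:,410:]=0
n,l,s,ct=cv2.connectedComponentsWithStats(am.astype(np.uint8))
for i in range(1,n):
    if s[i,4]>15: print('amber blob',s[i],(E@(back(c,[ct[i]],.032)[0,:2]-M)))
cv2.imwrite('pics/'+f+'c.png',cv2.resize(c['img'][105:250,225:420,::-1],None,fx=4,fy=4,interpolation=cv2.INTER_CUBIC))
E
python3 tube.py top3
```

```text
5.45 tool stage [-0.01514309 -0.06952346] 0.029529614720476785 [-1.79998415e+02  2.39960960e-03  8.42729060e+01] [-1.1730157   0.01599588  0.2348859 ]
amber blob [336 173   4  10  22] [ 0.02491318 -0.03553083]
```

View pics/top3c.png

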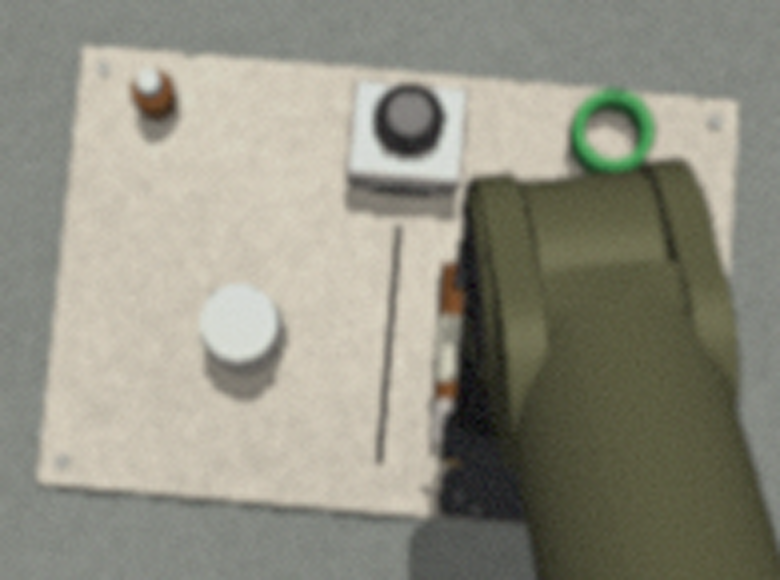

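The tube has rolled to about y = -45 mm, with its free edge from (335,172) to (333,217) px, and is still parallel to the line. I'll push it the rest of the way, then back off.

{"api": "step_arm", "payload": {
  "delta_pos": [
    [0.02,0,0],
    [0.04,0,0],
    [0.06,0,0],
    [0.08,0,0],
    [0.1,0,0],
    [0.12,0,0],
    [0.14,0,0],
    [0.16,0,0],
    [0.175,0,0],
    [0.188,0,0],
    [0.198,0,0],
    [0.206,0,0],
    [0.21,0,0],
    [0.21,0,0]
  ],
  "rot": [
    [0,0,0],
    [0,0,0],
    [0,0,0],
    [0,0,0],
    [0,0,0],
    [0,0,0],
    [0,0,0],
    [0,0,0],
    [0,0,0],
    [0,0,0],
    [0,0,0],
    [0,0,0],
    [0,0,0],
    [0,0,0]
  ],
  "gripper": [0.4,0.4,0.4,0.4,0.4,0.4,0.4,0.4,0.4,0.4,0.4,0.4,0.4,0.4]
}}

```text
time_s: 7.2
tool_pos: [0.5256, -0.0284, 0.0295]
tool_rot: [-180.0, 0.0, 84.3]
force: [0.7, 0.6, 0.2]
grip_width: 0.0606
grasp_force: 0.0
```

{"api": "step_arm", "payload": {
  "delta_pos": [
    [-0.1,0,0],
    [-0.3,0,0],
    [-0.5,0,0],
    [-0.6,0,0],
    [-0.6,0,0],
    [-0.6,0,0]
  ],
  "rot": [
    [0,0,0],
    [0,0,0],
    [0,0,0],
    [0,0,0],
    [0,0,0],
    [0,0,0]
  ],
  "gripper": [0.4,0.4,0.4,0.4,0.4,0.4]
}}

```text
time_s: 7.95
tool_pos: [0.5138, -0.1464, 0.0295]
tool_rot: [180.0, -0.0, 84.3]
force: [0.4, 0.9, 0.1]
grip_width: 0.0608
grasp_force: 0.0
```

```bash
python3 tube.py top4
```

```text
8.0 tool stage [-0.01518419 -0.14598231] 0.0295615390167498 [ 1.79999989e+02 -3.61172901e-02  8.43867571e+01] [-0.34659792  0.90458108 -0.12071378]
amber blob [319 170  10  12  94] [ 0.03063755 -0.00121932]
amber blob [318 200   9   3  17] [-0.03221284 -0.00236955]
```

View pics/top4c.png

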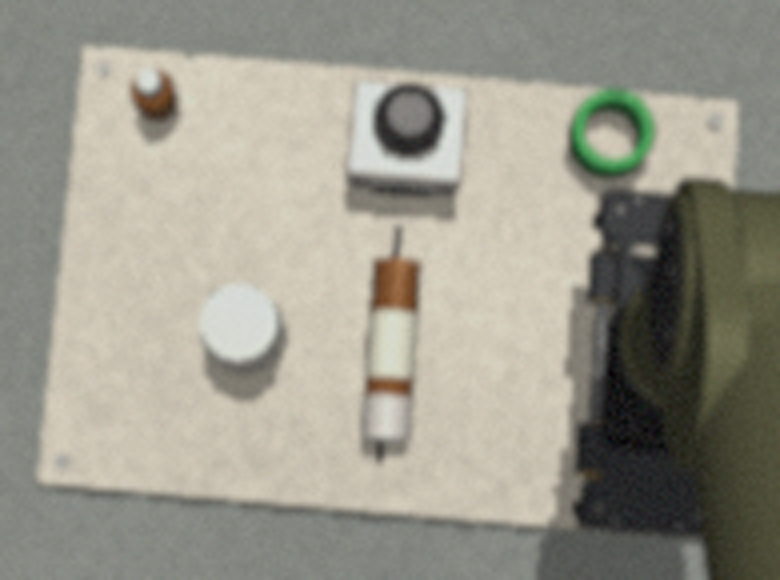

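The tube now lies centred over the line, from (397,260) to (386,440) in the crop, with y ≈ -2 mm and parallel. The pot, vial and tape haven't moved. Next: raise, close the gripper and go above the button.

{"api": "step_arm", "payload": {
  "delta_pos": [
    [0,0,-0.25],
    [0,0,-0.5],
    [0,0,-0.6],
    [0.2,0.2,-0.6],
    [0.4,0.4,-0.6],
    [0.6,0.6,-0.6],
    [0.723,0.704,-0.6],
    [0.723,0.704,-0.6],
    [0.723,0.704,-0.6],
    [0.723,0.704,-0.6]
  ],
  "rot": [
    [0,0,0],
    [0,0,0],
    [0,0,0],
    [0,0,0],
    [0,0,0],
    [0,0,0],
    [0,0,0],
    [0,0,0],
    [0,0,0],
    [0,0,0]
  ],
  "gripper": [0.4,0.4,0,-0.5,-1,-1,-1,-1,-1,-1]
}}

```text
time_s: 9.25
tool_pos: [0.6675, -0.0192, 0.1496]
tool_rot: [-180.0, 0.1, 84.2]
force: [-0.5, 0.9, -0.1]
grip_width: 0.0008
grasp_force: 0.0
```

{"api": "step_arm", "payload": {
  "delta_pos": [
    [0,0,0.1],
    [0,0,0.2],
    [0,0,0.25],
    [0,0,0.27],
    [0,0,0.27],
    [0,0,0.27]
  ],
  "rot": [
    [0,0,0],
    [0,0,0],
    [0,0,0],
    [0,0,0],
    [0,0,0],
    [0,0,0]
  ],
  "gripper": [-1,-1,-1,-1,-1,-1]
}}

```text
time_s: 10.0
tool_pos: [0.6686, -0.0178, 0.0962]
tool_rot: [179.9, -0.0, 84.3]
force: [0.0, -0.3, 0.3]
grip_width: 0.0003
grasp_force: 0.0
```

```bash
python3 tube.py top5
python3 - <<'E'
from h import *
c=grab('side','side5.png'); cv2.imwrite('pics/side5c.png',cv2.resize(c['img'][130:265,190:390,::-1],None,fx=4,fy=4,interpolation=cv2.INTER_CUBIC))
E
```

```text
10.05 tool stage [ 0.12625426 -0.00309918] 0.09627414776329281 [ 1.79926526e+02 -8.65428484e-04  8.42730407e+01] [ 0.36977646 -0.42997194  0.40548218]
amber blob [319 169  10  13 112] [ 0.03043144 -0.00112959]
amber blob [317 200  10   3  27] [-0.03237196 -0.00157012]
```

View pics/side5c.png

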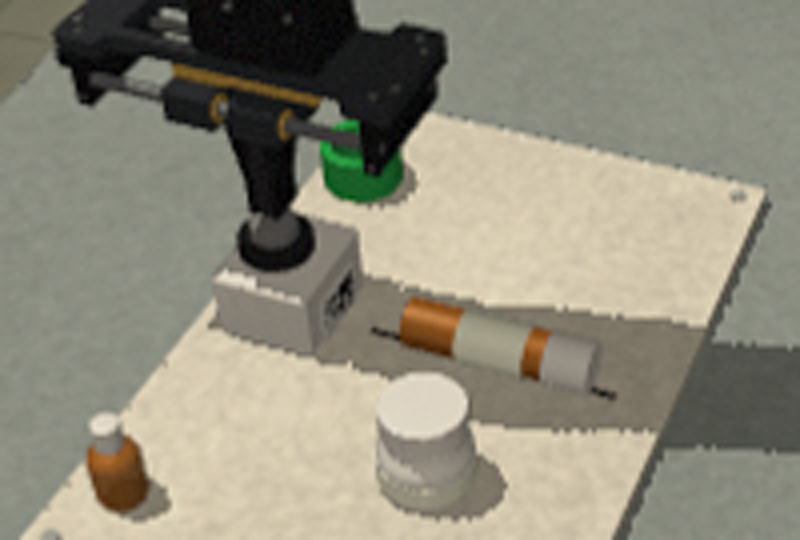

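The fingertips are just above the grey button at (280,225), and the tube lies on the line. Now I'll press.

{"api": "step_arm", "payload": {
  "delta_pos": [
    [0,0,0.03],
    [0,0,0.05],
    [0,0,0.06],
    [0,0,0.07],
    [0,0,0.08],
    [0,0,0.085],
    [0,0,0.085],
    [0,0,0.085]
  ],
  "rot": [
    [0,0,0],
    [0,0,0],
    [0,0,0],
    [0,0,0],
    [0,0,0],
    [0,0,0],
    [0,0,0],
    [0,0,0]
  ],
  "gripper": [-1,-1,-1,-1,-1,-1,-1,-1]
}}

```text
time_s: 11.1
tool_pos: [0.6688, -0.0179, 0.084]
tool_rot: [179.9, 0.1, 84.3]
force: [-9.2, -0.6, 25.9]
grip_width: 0.0006
grasp_force: 12.9
```

{"api": "step_arm", "payload": {
  "delta_pos": [
    [0,0,-0.02],
    [0,0,-0.02],
    [0,0,-0.02],
    [0,0,-0.02]
  ],
  "rot": [
    [0,0,0],
    [0,0,0],
    [0,0,0],
    [0,0,0]
  ],
  "gripper": [-1,-1,-1,-1]
}}

```text
time_s: 11.6
tool_pos: [0.6687, -0.0179, 0.0844]
tool_rot: [179.9, 0.0, 84.3]
force: [-1.8, -0.2, 10.9]
grip_width: -0.0001
grasp_force: 5.4
```

{"api": "step_arm", "payload": {
  "delta_pos": [
    [0,0,-0.01],
    [0,0,-0.01],
    [0,0,-0.01]
  ],
  "rot": [
    [0,0,0],
    [0,0,0],
    [0,0,0]
  ],
  "gripper": [-1,-1,-1]
}}

```text
time_s: 11.98
tool_pos: [0.6687, -0.0179, 0.0846]
tool_rot: [179.9, -0.0, 84.3]
force: [1.7, 1.1, 4.0]
grip_width: 0.0004
grasp_force: 1.9
```

{"api": "step_arm", "payload": {
  "delta_pos": [
    [0,0,-0.01],
    [0,0,-0.01],
    [0,0,-0.01]
  ],
  "rot": [
    [0,0,0],
    [0,0,0],
    [0,0,0]
  ],
  "gripper": [-1,-1,-1]
}}

```text
time_s: 12.35
tool_pos: [0.6682, -0.0179, 0.0865]
tool_rot: [180.0, 0.0, 84.3]
force: [3.5, -0.3, 2.9]
grip_width: 0.0004
grasp_force: 1.5
```

{"api": "step_arm", "payload": {
  "delta_pos": [
    [0,0,-0.01],
    [0,0,-0.01],
    [0,0,-0.01]
  ],
  "rot": [
    [0,0,0],
    [0,0,0],
    [0,0,0]
  ],
  "gripper": [-1,-1,-1]
}}

```text
time_s: 12.72
tool_pos: [0.6678, -0.0179, 0.0883]
tool_rot: [-180.0, 0.0, 84.3]
force: [1.5, -0.3, 1.7]
grip_width: 0.0003
grasp_force: 1.0
```

{"api": "step_arm", "payload": {
  "delta_pos": [
    [0,0,-0.02],
    [0,0,-0.02],
    [0,0,-0.02]
  ],
  "rot": [
    [0,0,0],
    [0,0,0],
    [0,0,0]
  ],
  "gripper": [-1,-1,-1]
}}

```text
time_s: 13.1
tool_pos: [0.6675, -0.018, 0.092]
tool_rot: [-179.9, 0.0, 84.3]
force: [0.2, -0.2, 0.4]
grip_width: 0.0003
grasp_force: 0.0
```

The force drops from 4.0 N to 0 over 6 mm, which matches the button's spring, so it went fully down and has come back up. Now I'll retreat and verify.

{"api": "step_arm", "payload": {
  "delta_pos": [
    [0,0,-0.1],
    [0,0,-0.3],
    [0,0,-0.5],
    [0,0,-0.6],
    [0,0,-0.6],
    [-0.25,0,-0.6],
    [-0.5,0,-0.6],
    [-0.75,0,-0.6],
    [-1,0,-0.6],
    [-1,0,-0.6],
    [-1,0,-0.6],
    [-1,0,-0.6]
  ],
  "rot": [
    [0,0,0],
    [0,0,0],
    [0,0,0],
    [0,0,0],
    [0,0,0],
    [0,0,0],
    [0,0,0],
    [0,0,0],
    [0,0,0],
    [0,0,0],
    [0,0,0],
    [0,0,0]
  ],
  "gripper": [-1,-1,-1,-1,-1,-1,-1,-1,-1,-1,-1,-1]
}}

```text
time_s: 14.6
tool_pos: [0.6483, -0.2145, 0.2118]
tool_rot: [-179.9, -0.1, 84.4]
force: [0.3, -0.7, -0.3]
grip_width: 0.0003
grasp_force: 0.0
```

```bash
python3 tube.py top6
```

```text
14.65 tool stage [ 0.12549885 -0.20090884] 0.21211832606880276 [-1.79963427e+02 -5.10306480e-02  8.44481090e+01] [0.2753407  0.08718997 0.24062383]
amber blob [319 170  10  12  99] [ 0.03049201 -0.00149658]
amber blob [318 200   9   3  20] [-0.03229291 -0.00286382]
```

View pics/top6c.png

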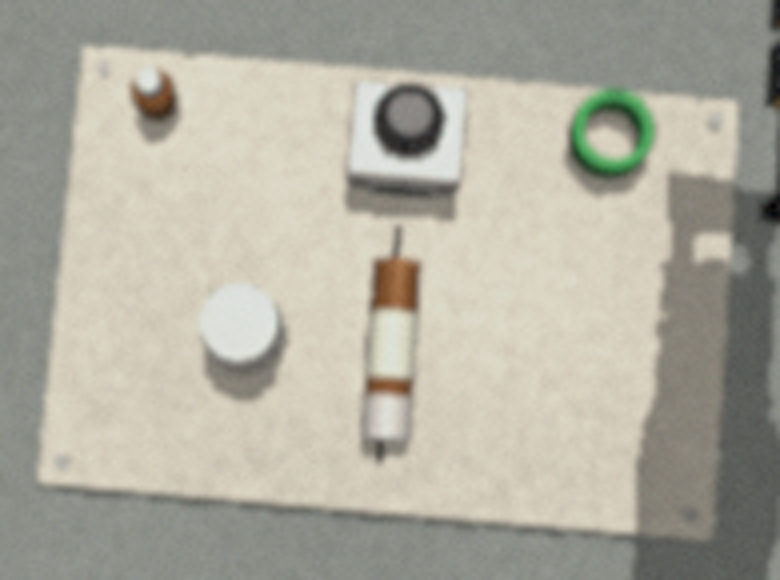

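The tube rests on the line at about (392,350) in the crop. The button is up at (410,115), the bystanders are where they started, and the arm is clear. Handing in.

```bash
python3 -c "
from cell import env
print(env.sign_off())"
```

```text
the job is handed in; nothing more can be done
None
```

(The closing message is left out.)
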